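Lay a tip box into its loading nest

ROBOT

A 6-joint arm with a two-finger parallel gripper is mounted at the origin on a cart in front of the work surface, level with it; the furniture and walls round the work are solid. World frame = base frame: x ahead of the robot, y to its left, z up, the work surface at z = 0. Lengths are in m, angles in rad, forces in N, time in s.
With the tool pointing down it reaches from about 0.275 to 0.825 m from the base axis. Payload 4.9 kg.
Tool frame: the origin (TCP) lies midway between the tips of the shut fingers; the grasp point (between the pads) lies 19 mm behind it (grip_point_offset is the distance from the TCP to the grasp point, in m); z points along the fingers, y is the line along which they close (so a half turn about z gives the same grasp; the last joint's range is limited). The gripper opens to 85 mm and grips with 20 to 120 N. Pads are 22 mm wide; open, the fingers measure 114 mm over their backs; the gripper's body (76 mm by 85 mm) begins 54 mm behind the grasp point. The pads swing forward as they close: fully open they stand 13 mm farther back than shut.
Start: joints at [1.106, 0.326, -0.193, 1.052, 0, 1.437], TCP at [0.179, 0.52, 0.231] pointing down, gripper open.
Joint ranges: [-2.65, 2.65], [-0.97, 1.79], [-1.3, 1.35], [-1.93, 2.1], [-1.47, 1.37], [-3.14, 3.14]. Speed limits (rad/s): [2.57, 2.57, 3.14, 3.14, 3.14, 3.14].

INTERFACE

Orientations are given as a rotation vector (axis times angle).
In Python, from cell import * gives the robot as it stands. Calls block until the motion is done:
- movep(position, orientation): joint-space move of the TCP to a pose.
- move_l(position, velocity=0.15, rot=None, until_force=None): straight line of the TCP; rot=None keeps the orientation; velocity is the mean speed in m/s. With until_force (N) it stops when the force on the tool has changed by that much, and returns True; else False.
- set_joints(angles): joint-space move.
- let_go() and grab(newtons=None): open the fingers fully, or close them until they stop; newtons is the grip in N (None keeps the last).
- sleep(seconds).
- ik(position, orientation): joint angles nearest the present ones, or None.
- get_state(): the state.
- grab_frame(name): name is "scene" or "top" or "wrist"; returns a dict with "img" (400x640x3 uint8, red, green, blue), "fx", "fy", "cx", "cy" (pixels), "k1" (the pictures are not rectified: a ray, as slopes to the right and down, at radius r is drawn at 1 + k1 r^2 times it, then the intrinsics apply), "cam_to_world" (4x4, takes a point from camera to world coordinates); the wrist camera has in their place "T_tool_cam" (4x4, takes a point from camera to tool coordinates, whose origin is the TCP and whose axes are the flange's). Camera axes: x right, y down, z forward; pixel columns grow to the right and rows downward; lengths in m; the calibration is good to about 2 mm. A picture is of the moment at which its call begins: read the wrist's pose just before it. There is no depth.
A pose or a line that the arm cannot do raises MotionError and nothing moves.
- sign_off(): hands the job in; it is judged then, once.
Trained networks look in the newest picture that a camera, given by its name, has taken for a name from the list of things; names that differ only in an ending like _2 or _b are one class to them, and where a whole thing is asked for, a point or a joint stands for the part that bears it (a point fixed in the world has none). Each returns a list of dicts, best first, with "score" (0 to 1); they miss things now and then, are a little off and sometimes report something else, mostly with a low value. They report only what shows in the picture. A call takes as long as a camera call.
- spot_in(camera, name): "centre" ([column, row] in pixels, amid what is visible of it).
- silhouettes(camera, name): "mask" (400x640 bool, what is visible of it) and "centre" ([column, row] in pixels, amid what is visible of it).
- tip_of(camera, name): "centre" ([column, row] in pixels: a listed point, or the origin of a listed thing).
The state is a dict: "clock": time; "q": joint angles; "joint_velocities": joint speeds; "tau": joint torques, N m; "position": TCP position; "eef_rot": TCP orientation; "contact_force": force on the tool from outside, world axes, zero at the start; "wrist_torque": the same for the moment, N m; "finger_gap": opening from 0.0 (shut) to 1.0 (fully open); "grasp_force": force on a finger pad.
Only numpy, scipy, OpenCV 4.12 (cv2) and the standard library are available. Lean on these libraries where they do the work, as an engineer would, in place of code of your own. Each camera call takes 0.05 s, during which the arm holds its last target. There are 200 camera calls.

TASK

A closed box of pipette tips stands on its end in the loading nest. Push it over so that it lies on its base between the side guides, with its lid still shut, then push it along against the end stop until the orange spring catch rises behind it, and take the hand away. Only push, gently, with the fingers: the box must not be gripped or picked up, and the vials and other things round the nest stay where they are.

Things in the scene. Friction and masses are not known exactly. Their poses are not given: they have to be found in the camera images.
- nest: Fixed loading nest on the worktop: aluminium plate 252 x 110 mm, 4 mm thick. Origin: centre of its underside (z = 0); its x runs along the plate to the end stop, z up. Grey side guides along it, 12 mm high over the plate, inner faces at y = +-46 mm. Grey end stop across it, 26 mm high over the plate, inner face at x = +118 mm. The end at x = -126 mm is open.
- tip_box: Blue tip box with clear lid, 0.08 to 0.17 kg, 85 mm wide (own x), 122 long (own y), 62 high (own z; blue base 0 to 36, base ends at y +-60). Origin: centre of the underside. At the start it stands on its -y end on the plate between the guides: own y up, underside facing the stop, lid facing the open end, own z along the nest's -x, top 126 mm over the worktop.
- tip_box_foot (a point): The edge it tips about: middle of the edge between the box's underside and -y end (own 0, -60, 0 mm), at the plate; at the start 20 to 44 mm short of home. When the box lies it is the foot of its rear end face (40 mm high), own y points to the stop, and home is foot at nest x = -5 to -2 mm.
- tip_box_top (a point): Middle of the box's upper end (own 0, 60, 31 mm), at the start 125 mm over the worktop. Pushed towards the stop on the lid side near this top, the box tips about its foot; its balance is at about 27 degrees (top moved about 55 mm), then it falls onto its base by itself.
- tip_box_lid (a joint): Lid hinge of the tip box (along own y at own x = +44 mm): 0 shut, grows as it opens (rad). Starts shut; loose, with no lock.
- catch (a joint): Spring catch in the slot in the middle of the nest's floor: 0 when up, grows as it is pressed down, about 0.1 rad when flush with the plate. The box lying on it presses it down; it needs less than 1 N. When the box has passed it, it springs up behind the rear end of the box, which then has 1 to 4 mm of play between catch and stop.
- catch_nose (a point): Top of the orange nose of the catch, 16 mm wide, 5 mm above the plate when up, with its upright face towards the stop at nest x = -5 mm and a ramp down towards the open end, to x = -20 mm.
- pink_vial: Loose white vial with a pink cap, 25 mm across, 48 mm high, beside the nest. Origin: centre of its underside. Leave alone.
- blue_vial: Loose brown vial with a blue cap, 25 mm across, 48 mm high, beside the nest. Origin: centre of its underside. Leave alone.
- marker: Loose orange and black marker pen, 122 mm long, 11 mm thick, lying on the worktop. Leave alone.
- tape: Loose roll of tan tape, 96 mm across, 25 mm high, lying flat on the worktop. Leave alone.
- cup: Loose white specimen cup, 61 mm across, 66 mm high, right of the centrifuge. Leave alone.

How it is judged:
On the way, in this order (a step that is already met when the one before it is completed fails the run):
1. the box lies on its base between the guides, not yet home (angle between tip_box's own z axis and vertical below 0.1 rad and height (world z) of tip_box below 0.012 m and x of tip_box in the frame of nest below 0.05 m), for 0.2 s.
2. the box is home against the stop and the catch is up behind it (x of tip_box in the frame of nest above 0.0525 m and value of joint catch below 0.04 rad), for 0.2 s.
At the end, for the whole second after the job is handed in: The box lies flat on its base on the plate between the guides (tilt under 0.05 rad), its lid shut (under 0.08 rad), its origin 52.5 to 62 mm along the nest's x (home against the stop within the play of the catch), the catch up behind it (under 0.04 rad), at rest (all of step 2 and x of tip_box in the frame of nest below 0.062 m and y of tip_box in the frame of nest between -0.008 and 0.008 m and angle between tip_box's own z axis and vertical below 0.05 rad and height (world z) of tip_box below 0.008 m and angle between the y axis of tip_box and the x axis of nest, either way round below 0.12 rad and value of joint tip_box_lid below 0.08 rad and linear speed of tip_box below 0.02 m/s); the robot touches nothing.
It fails at once if the box is picked up: the edge it tips about is more than 25 mm above the worktop (height (world z) of tip_box_foot above 0.025 m).
It fails at once if the box is gripped or rammed: the fingers press on it with more than 33 N (contact force between the fingers and tip_box above 33 N).
It fails at once if the lid of the tip box comes open (value of joint tip_box_lid above 0.35 rad).
It fails at once if a vial is moved by more than 15 mm (distance of any of pink_vial, blue_vial from where it was at the start of the episode above 0.015 m).
It fails at once if the pen, tape or cup is moved by more than 30 mm (distance of any of marker, tape, cup from where it was at the start of the episode above 0.03 m).
It also fails if it takes over 45 s, if anything falls off the work surface, if the arm or the gripper's body presses on something with over 40 N, if the wrist force passes 120 N, or if a joint passes its speed limit or range.

## Working session

There is one attempt and no reset: what is moved stays moved. The work goes in short steps, each a Python script; the robot and the scene stay as the last script left them, time stands still between calls to the robot, and variables do not carry over. Pictures are saved under pics/ and viewed, at most 10 in all, crops included, and the job is handed in when it is done.

```bash
mkdir -p pics; cat > h.py <<'E'
from cell import *
import numpy as np, cv2
def ray(f,px,T=None):
    k=np.array([[f["fx"],0,f["cx"]],[0,f["fy"],f["cy"]],[0,0,1]],float)
    # drawn = (1+k1 r^2)*ray -> OpenCV radial model
    u=cv2.undistortPoints(np.array([[px]],float),k,np.array([f["k1"],0,0,0,0.]))[0,0]
    T=np.array(f["cam_to_world"]) if T is None else T
    return T[:3,3],T[:3,:3]@np.array([u[0],u[1],1])
def at_z(f,px,z):
    o,d=ray(f,px); return o+d*(z-o[2])/d[2]
def tri(rs):
    A=np.zeros((3,3));b=np.zeros(3);
    for o,d in rs:
        d=d/np.linalg.norm(d);P=np.eye(3)-np.outer(d,d);A+=P;b+=P@o
    p=np.linalg.solve(A,b); return p,[np.linalg.norm(np.cross(p-o,d/np.linalg.norm(d))) for o,d in rs]
def proj(f,p):
    T=np.linalg.inv(np.array(f["cam_to_world"]));c=T[:3,:3]@p+T[:3,3];u=c[:2]/c[2];u=u*(1+f["k1"]*(u@u))
    return np.array([f["fx"]*u[0]+f["cx"],f["fy"]*u[1]+f["cy"]])
def save(f,n): cv2.imwrite("pics/"+n,cv2.cvtColor(f["img"],cv2.COLOR_RGB2BGR))
E
python3 - <<'E'
from h import *
np.set_printoptions(precision=4,suppress=True)
F={c:grab_frame(c) for c in("scene","top")}
for c in F: save(F[c],c+"1.png")
for n in["tip_box_foot","tip_box_top","catch_nose","nest","tip_box","pink_vial","blue_vial"]:
    R=[]
    for c in F:
        r=tip_of(c,n)
        print(n,c,[(np.round(x["centre"],1),round(x["score"],2)) for x in r[:2]])
        if r:
            R.append(ray(F[c],r[0]["centre"]))
            z={"tip_box_foot":.004,"tip_box_top":.125,"catch_nose":.009,"tip_box":.064}.get(n,0)
            print("   atz",at_z(F[c],r[0]["centre"],z))
    if len(R)==2: print("   tri",*tri(R))
print(get_state())
E
```

```text
tip_box_foot scene [(array([255. , 171.3]), 0.71)]
   atz [0.4899 0.1182 0.004 ]
tip_box_foot top [(array([221.1, 221. ]), 0.76)]
   atz [0.4924 0.1191 0.004 ]
   tri [0.4915 0.1195 0.0029] [np.float64(0.0010944135157105134), np.float64(0.0010944135157104511)]
tip_box_top scene [(array([249.7, 121.5]), 0.87)]
   atz [0.5007 0.1629 0.125 ]
tip_box_top top [(array([195.5, 211. ]), 0.82)]
   atz [0.4967 0.1521 0.125 ]
   tri [0.496  0.1501 0.1327] [np.float64(0.000638408812371094), np.float64(0.0006384088123711229)]
catch_nose scene [(array([256.7, 181.1]), 0.63)]
   atz [0.4773 0.0708 0.009 ]
catch_nose top [(array([235.9, 225.5]), 0.52)]
   atz [0.481  0.0829 0.009 ]
   tri [ 0.4821  0.0847 -0.002 ] [np.float64(0.0003699314355024558), np.float64(0.00036993143550237764)]
nest scene [(array([261.1, 181.1]), 0.88)]
   atz [0.4909 0.0774 0.    ]
nest top [(array([240.2, 225.8]), 0.94)]
   atz [0.4814 0.074  0.    ]
   tri [0.4849 0.0724 0.0044] [np.float64(0.0041694133265574584), np.float64(0.00416941332655748)]
tip_box scene [(array([251. , 151.6]), 0.83)]
   atz [0.4849 0.1219 0.064 ]
t
[... 501 characters left out ...]
5)]
   atz [0.377  0.0788 0.    ]
blue_vial top [(array([237.3, 273.5]), 0.63)]
   atz [0.3695 0.0787 0.    ]
   tri [0.3731 0.0778 0.0013] [np.float64(0.0036736029892470864), np.float64(0.0036736029892469797)]
{'clock': 0.8, 'q': array([ 1.1058,  0.3262, -0.1926,  1.052 ,  0.    ,  1.4366]), 'joint_velocities': array([-0.0006,  0.0001, -0.0003,  0.0004, -0.0016,  0.0003]), 'tau': array([  0.0007, -44.327 ,  26.2748,   0.0008,   0.0001,   0.    ]), 'position': array([0.1786, 0.5202, 0.2313]), 'eef_rot': array([-0.5172, -3.0987,  0.    ]), 'contact_force': array([0.1634, 0.385 , 0.0241]), 'wrist_torque': array([ 0.0038, -0.0266, -0.0092]), 'grasp_force': 0.0, 'finger_gap': 1.0012241917359541}
```

```bash
python3 - <<'E'
import cv2
a=cv2.imread("pics/scene1.png")[90:240,150:390];b=cv2.imread("pics/top1.png")[130:300,120:360]
cv2.imwrite("pics/a1.png",cv2.resize(a,(760,475),interpolation=cv2.INTER_CUBIC));cv2.imwrite("pics/b1.png",cv2.resize(b,(800,567),interpolation=cv2.INTER_CUBIC))
E
```

```text
(no output)
```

View pics/scene1.png

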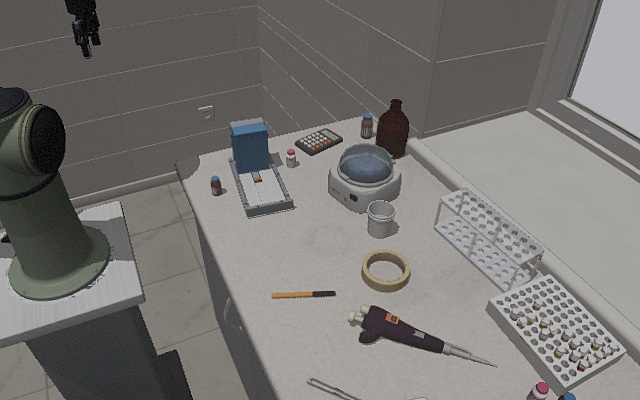

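View pics/b1.png

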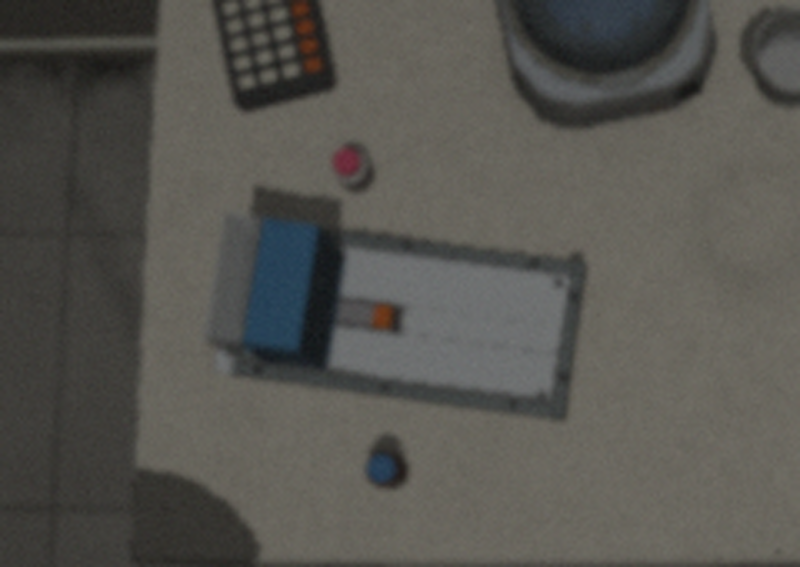

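The top view crop shows the box on end at the left (+y) of the nest, with its blue underside towards the stop. The nest's x runs along about −y, turned about 8° towards −x. The catch is at crop (385,317), the stop's outer corners at (583,258) and (567,417), and the vials stand well outside both guides. Next I fit the nest pose and check whether the arm can reach the push poses.

```bash
cat >> h.py <<'E'
from scipy.spatial.transform import Rotation as Rn
def nest(): return np.load("nest.npy")
def W(x,y,z):
    n=nest();a=np.array([np.cos(n[2]),np.sin(n[2])]);b=np.array([-a[1],a[0]])
    return np.r_[n[:2]+a*x+b*y,z]
def toN(p):
    n=nest();a=np.array([np.cos(n[2]),np.sin(n[2])]);d=np.array(p)[:2]-n[:2];return np.array([d@a,d@[-a[1],a[0]],p[2]])
def rot(tilt,ysign=1):
    n=nest();a=np.array([np.cos(n[2]),np.sin(n[2]),0]);b=np.array([-a[1],a[0],0])*ysign
    z=np.cos(tilt)*np.array([0,0,-1])+np.sin(tilt)*a
    return Rn.from_matrix(np.c_[np.cross(b,z),b,z]).as_rotvec()
E
python3 - <<'E'
from h import *
from scipy.optimize import least_squares
np.set_printoptions(precision=4,suppress=True)
f=grab_frame("top");g=grab_frame("scene")
c=lambda x,y:np.array([120+x*.3,130+y*.3])
P=[(f,(.126,.055,.030),c(583,256)),(f,(.126,-.055,.030),c(566,418)),(f,(-.126,-.055,.016),c(233,374)),
   (f,(0,0,0),[240.2,225.8]),(g,(0,0,0),[261.1,181.1])]
n1=tip_of("top","catch_nose")[0]["centre"];P.append((f,(-.007,0,.009),n1))
def res(v):
    a=np.array([np.cos(v[2]),np.sin(v[2])]);b=np.array([-a[1],a[0]])
    return np.concatenate([proj(q,np.r_[v[:2]+a*p[0]+b*p[1],p[2]])-px for q,p,px in P])
s=least_squares(res,[.485,.073,-1.7],loss="soft_l1");print(s.x,res(s.x).reshape(-1,2))
np.save("nest.npy",s.x)
print("foot,top,vials in nest:",toN([.4915,.1195,0]),toN([.496,.1501,.13]),toN([.58,.109,0]),toN([.373,.078,0]))
for t in(0,.2,.3):
  for ys in(1,-1):
    print(t,ys,[ik(W(*p),rot(t,ys)) for p in[(-.17,0,.22),(-.15,0,.115),(-.04,0,.115),(-.12,0,.024),(0,0,.024)]])
E
```

```text
[ 0.482   0.0736 -1.6904] [[ 0.8035 -0.1386]
 [ 0.0827 -1.3927]
 [-6.8795 -0.6186]
 [ 0.2072 -0.242 ]
 [-2.7814  1.7649]
 [-0.0826  0.9045]]
foot,top,vials in nest: [-0.0467  0.0039  0.    ] [-0.0777  0.0048  0.13  ] [-0.0469  0.0931  0.    ] [ 0.0086 -0.1088  0.    ]
0 1 [array([ 0.3172,  0.348 , -0.1908,  1.032 ,  0.    ,  2.0075]), array([ 0.2838,  0.4267, -0.3646,  0.7795,  0.    ,  1.9742]), array([ 0.0808,  0.3496, -0.488 ,  0.7332,  0.    ,  1.7712]), array([ 0.2317,  0.5264, -0.4894,  0.555 ,  0.    ,  1.922 ]), array([-0.0001,  0.4654, -0.6078,  0.4976,  0.    ,  1.6903])]
0 -1 [array([ 0.3172,  0.348 , -0.1908,  1.032 ,  0.    , -1.134 ]), array([ 0.2838,  0.4267, -0.3646,  0.7795,  0.    , -1.1674]), array([ 0.0808,  0.3496, -0.488 ,  0.7332,  0.    , -1.3704]), array([ 0.2317,  0.5264, -0.4894,  0.555 ,  0.    , -1.2196]), array([-0.0001,  0.4654, -0.6078,  0.4976,  0.    , -1.4513])]
0.2 1 [array([ 0.4108,  0.4385, -0.0709,  1.1636, -0.1722,  2.11  ]), array([ 0.3809,  0.5069, -0.2486,  0.9123, -0.1752,  2.0798]), array([ 0.1961,  0.4075, -0.4152,  0.8109, -0.19  ,  1.89
[... 399 characters left out ...]
 0.1206,  0.5094, -0.5465,  0.5631, -0.1942, -1.3259])]
0.3 1 [array([ 0.4528,  0.4921, -0.0072,  1.2375, -0.251 ,  2.1642]), array([ 0.4245,  0.5569, -0.185 ,  0.9877, -0.2556,  2.1353]), array([ 0.2488,  0.448 , -0.3728,  0.8609, -0.2793,  1.9548]), array([ 0.38  ,  0.6379, -0.3181,  0.762 , -0.2624,  2.0898]), array([ 0.1765,  0.5442, -0.5073,  0.6094, -0.2866,  1.8799])]
0.3 -1 [array([ 0.4528,  0.4921, -0.0072,  1.2375, -0.251 , -0.9774]), array([ 0.4245,  0.5569, -0.185 ,  0.9877, -0.2556, -1.0063]), array([ 0.2488,  0.448 , -0.3728,  0.8609, -0.2793, -1.1868]), array([ 0.38  ,  0.6379, -0.3181,  0.762 , -0.2624, -1.0518]), array([ 0.1765,  0.5442, -0.5073,  0.6094, -0.2866, -1.2617])]
```

```bash
cat >> h.py <<'E'
def look(tag=""):
    F={c:grab_frame(c) for c in("scene","top")};o={}
    for n in("tip_box_foot","tip_box_top","tip_box"):
        R=[ray(F[c],r[0]["centre"]) for c in F if (r:=tip_of(c,n)) and r[0]["score"]>.4]
        if len(R)==2: p,e=tri(R);o[n]=(np.round(toN(p)*1e3),round(e[0]*1e3,1))
    print(tag,o); return F
def st(tag=""):
    s=get_state();print(tag,round(s["clock"],2),np.round(toN(s["position"])*1e3,1),np.round(s["contact_force"],1),flush=True)
E
python3 - <<'E'
from h import *
from scipy.optimize import least_squares
f=grab_frame("top");c=lambda x,y:np.array([120+x*.3,130+y*.3])
n1=tip_of("top","catch_nose")[0]["centre"];n2=tip_of("top","nest")[0]["centre"]
P=[((.126,.055,.030),c(583,256)),((.126,-.055,.030),c(566,418)),((0,0,0),n2),((-.007,0,.009),n1)]
def res(v):
    a=np.array([np.cos(v[2]),np.sin(v[2])]);b=np.array([-a[1],a[0]])
    g=lambda p:proj(f,np.r_[v[:2]+a*p[0]+b*p[1],p[2]])
    return np.concatenate([g(p)-px for p,px in P]+[(g((-.11,-.055,.016))-c(233,374))[1:]])
s=least_squares(res,[.485,.073,-1.7]);print(s.x,res(s.x).round(1));np.save("nest.npy",s.x)
grab(20);R=rot(.2)
movep(W(-.19,0,.22),R);st("above")
move_l(W(-.165,0,.116),rot=R);st("down")
look("before")
move_l(W(-.135,0,.116),.06);st()
move_l(W(-.100,0,.116),.03);st("push20")
F=look("push20");save(F["scene"],"s2.png")
cv2.imwrite("pics/s2c.png",cv2.resize(cv2.cvtColor(F["scene"]["img"],4)[60:240,150:390],(800,600),interpolation=cv2.INTER_CUBIC))
E
```

```text
[ 0.48081848  0.0730635  -1.69594757] [ 1.1  0.7  0.1 -0.6 -1.5 -0.8  0.2  0.3  0.4]
above 3.4 [-190.8   -0.7  220.1] [-0.6  0.9  0.1]
down 4.27 [-165.7    0.4  116.8] [-0.6 -0.5  0.4]
before {'tip_box_foot': (array([-53.,  -1.,  -2.]), np.float64(0.1)), 'tip_box_top': (array([-71.,   2., 130.]), np.float64(0.7)), 'tip_box': (array([-38.,   2.,  77.]), np.float64(1.2))}
 5.32 [-134.8    0.2  116.1] [-0.1 -0.1 -0. ]
push20 6.63 [-100.1   -0.   116. ] [0.2 0.  0.5]
push20 {'tip_box_foot': (array([-47.,  -1.,   6.]), np.float64(1.4)), 'tip_box_top': (array([ -88.,  239., -459.]), np.float64(195.4)), 'tip_box': (array([-31.,   4.,  80.]), np.float64(3.0))}
```

View pics/s2c.png

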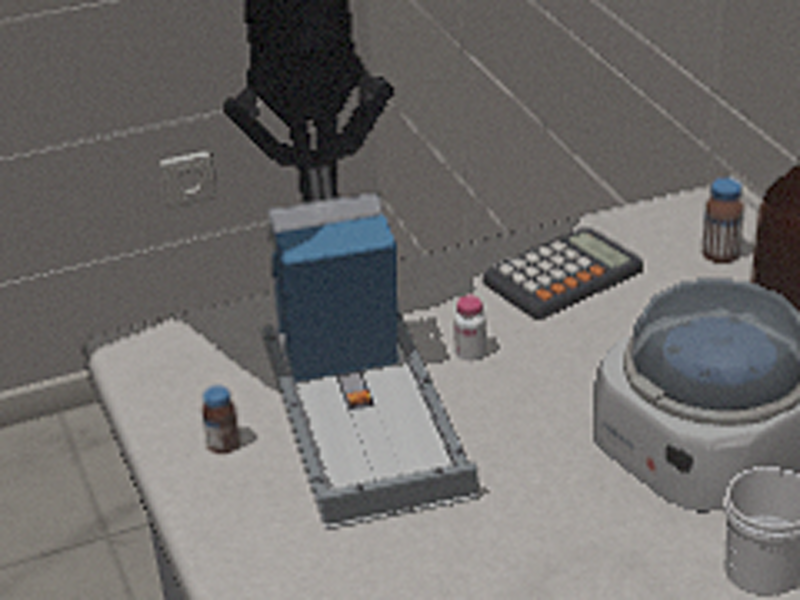

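The fingers (crop ~(318,180)) are centred behind the top of the box. Its foot, at crop row ~375, has barely moved, and the vials are untouched. I'll keep pushing.

```bash
python3 - <<'E'
from h import *
o=[]
for x in(-.085,-.07):
    move_l(W(x,0,.116),.03);st(x);F=look(x)
    o.append(cv2.resize(cv2.cvtColor(F["scene"]["img"],4)[80:220,190:310],(400,467),interpolation=cv2.INTER_CUBIC))
cv2.imwrite("pics/s3.png",np.hstack(o))
E
```

```text
-0.085 7.68 [-84.9   0.  116. ] [ 0.7 -0.  -0.7]
-0.085 {'tip_box_top': (array([-43.,   4., 130.]), np.float64(5.4)), 'tip_box': (array([-19.,   8.,  72.]), np.float64(0.8))}
-0.07 8.73 [-69.9   0.  116. ] [-0.3 -0.3  0.4]
-0.07 {'tip_box_top': (array([75.,  2., 46.]), np.float64(4.5)), 'tip_box': (array([15.,  1.,  8.]), np.float64(4.6))}
```

View pics/s3.png

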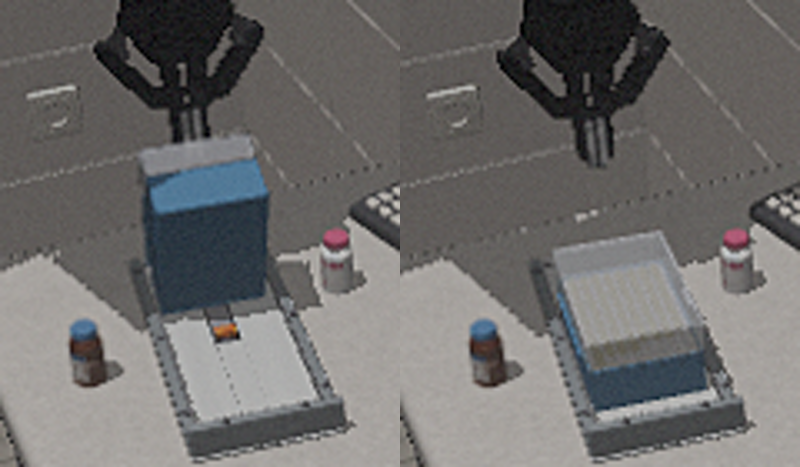

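The box now lies on its base between the guides, with its lid shut and a gap of about 4 cm to the stop. Next I lower the fingers behind it and push it home.

```bash
python3 - <<'E'
from h import *
move_l(W(-.115,0,.116));move_l(W(-.115,0,.023),.1);st("low")
hit=move_l(W(-.045,0,.023),.05,until_force=6);st(hit)
F=look("mid")
if not hit:
    hit=move_l(W(.000,0,.023),.025,until_force=7);st(hit);F=look("end")
cv2.imwrite("pics/s4.png",cv2.resize(cv2.cvtColor(F["scene"]["img"],4)[80:220,180:340],(686,600),interpolation=cv2.INTER_CUBIC))
E
```

```text
low 10.67 [-115.2    0.5   23.6] [ 0.1 -0.6  0.3]
False 12.22 [-45.1   0.   23. ] [0.9 0.  0.2]
mid {'tip_box_top': (array([91., -6., 50.]), np.float64(1.2))}
True 13.83 [-13.8   0.6  22.9] [0.7 1.7 1.4]
end {'tip_box_top': (array([114.,   6.,  32.]), np.float64(2.9)), 'tip_box': (array([62.,  5., 10.]), np.float64(4.6))}
```

View pics/s4.png

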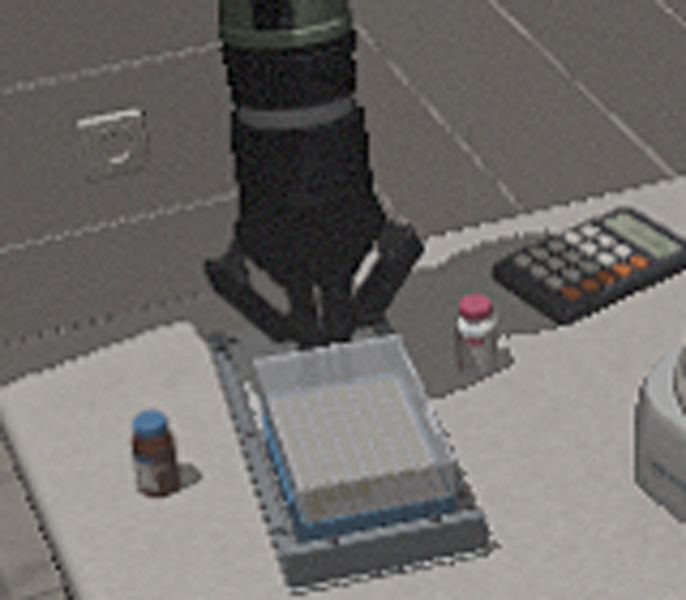

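The box's front end is against the stop and the lid is shut. I'll push once more to seat it, back off, and check the catch with the wrist camera.

```bash
python3 - <<'E'
from h import *
print(move_l(W(-.006,0,.023),.015,until_force=12));st("seat");sleep(.2)
move_l(W(-.06,0,.026),.06);move_l(W(-.13,0,.11),.15)
movep(W(-.11,0,.20),rot(.35));st("view")
s=get_state();f=grab_frame("wrist");save(f,"w5.png")
T=np.eye(4);T[:3,:3]=Rn.from_rotvec(s["eef_rot"]).as_matrix();T[:3,3]=s["position"];C=T@np.array(f["T_tool_cam"])
for n,z in(("catch_nose",.009),("tip_box_foot",.004)):
    for r in tip_of("wrist",n)[:1]:
        o,d=ray(f,r["centre"],C);print(n,r["centre"],round(r["score"],2),np.round(toN(o+d*(z-o[2])/d[2])*1e3,1))
look("final")
E
```

```text
True
seat 14.57 [-13.8  -0.1  22.3] [0.9 1.1 2.6]
view 17.02 [-109.8    0.2  199.9] [-0.1  0.1  0. ]
catch_nose [319.4, 198.3] 0.64 [-6.6  2.3  9. ]
tip_box_foot [321.3, 198.1] 0.73 [-3.1  4.6  4. ]
final {'tip_box_top': (array([118.,   5.,  39.]), np.float64(1.1)), 'tip_box': (array([63., -1., 14.]), np.float64(1.1))}
```

View pics/w5.png

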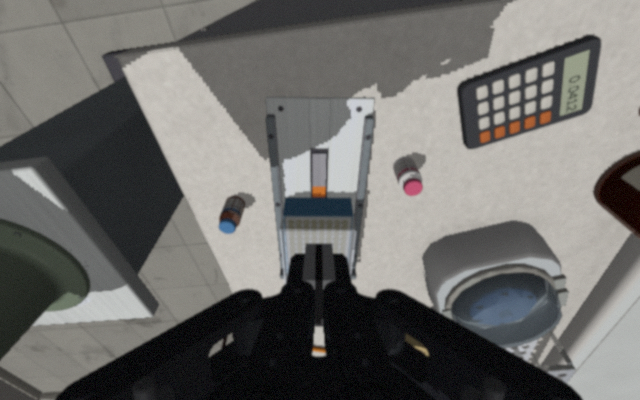

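The wrist view shows the whole orange nose clear behind the rear edge of the box, at about (319,192). Both force stops came at the same place, so the box is firmly against the stop. One closer look will show whether the catch is up.

```bash
python3 - <<'E'
from h import *
movep(W(-.19,0,.13),rot(.5));sleep(.3);st()
f=grab_frame("wrist")
s=get_state();T=np.eye(4);T[:3,:3]=Rn.from_rotvec(s["eef_rot"]).as_matrix();T[:3,3]=s["position"];C=T@np.array(f["T_tool_cam"])
f["cam_to_world"]=C;p=proj(f,W(-.01,0,.006)).astype(int);print(p,C[:3,3])
for n,q in(("up corner",W(-.005,.008,.009)),("flush corner",W(-.005,.008,.004)),("ramp foot",W(-.02,.008,.004)),("foot",W(-.003,0,.004))):print(n,proj(f,q)-p)
y,x=np.clip(p[1]-40,0,320),np.clip(p[0]-53,0,533)
print(x,y);cv2.imwrite("pics/w6.png",cv2.resize(cv2.cvtColor(f["img"],4)[y:y+80,x:x+106],(795,600),interpolation=cv2.INTER_CUBIC))
E
```

```text
18.38 [-189.4    0.8  131.5] [-0.1 -1.2  0. ]
[317 254] [0.52310537 0.39562241 0.21911364]
up corner [6.68235834 4.39407855]
flush corner [6.62773765 0.98810068]
ramp foot [ 6.75890496 -6.01118214]
foot [0.2293619  1.90673092]
264 214
```

View pics/w6.png

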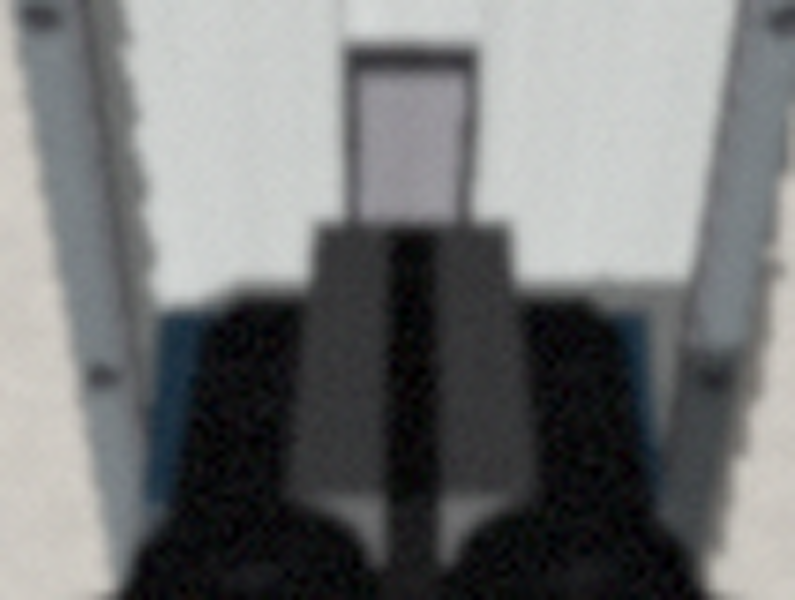

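The fingers hide the nose from this angle, so I'll look from above the box instead.

```bash
python3 - <<'E'
from h import *
movep(W(-.09,0,.14),rot(.15));sleep(.3);st()
f=grab_frame("wrist")
s=get_state();T=np.eye(4);T[:3,:3]=Rn.from_rotvec(s["eef_rot"]).as_matrix();T[:3,3]=s["position"];C=T@np.array(f["T_tool_cam"])
f["cam_to_world"]=C;p=proj(f,W(-.01,0,.006)).astype(int)
y,x=np.clip(p[1]-40,0,320),np.clip(p[0]-53,0,533);k=lambda q:((proj(f,q)-[x,y])*7.5).round()
for n,q in(("up corner",W(-.005,.008,.009)),("flush corner",W(-.005,.008,.004)),("ramp foot",W(-.02,.008,.004)),("foot",W(-.003,0,.004)),("lid rear edge",W(-.004,0,.066)),("tcp",s["position"])):print(n,k(q))
cv2.imwrite("pics/w7.png",cv2.resize(cv2.cvtColor(f["img"],4)[y:y+80,x:x+106],(795,600),interpolation=cv2.INTER_CUBIC))
E
```

```text
19.24 [-91.3  -0.  139.4] [ 0.7 -0.5 -0.2]
up corner [460. 348.]
flush corner [460. 327.]
ramp foot [461. 236.]
foot [402. 339.]
lid rear edge [400. 645.]
tcp [395. 422.]
```

View pics/w7.png

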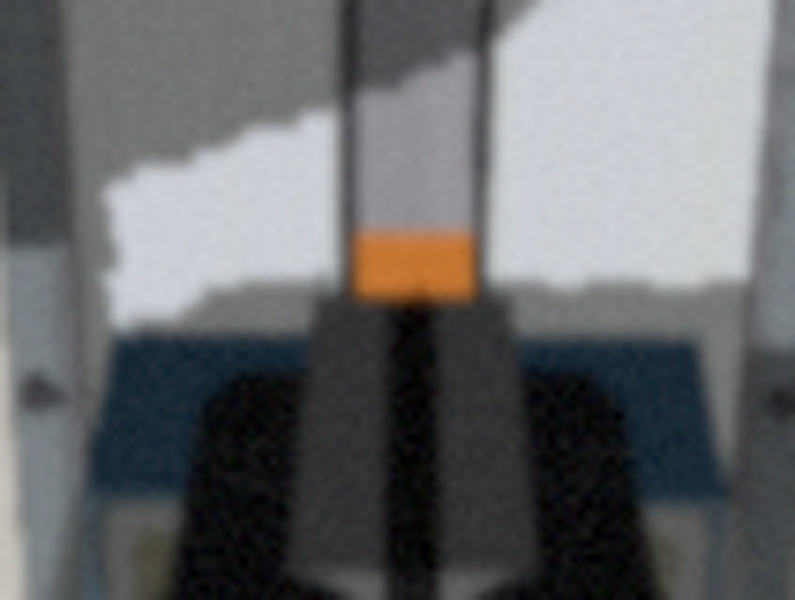

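The rear foot appears at crop row ~338, where the calibration puts nest x ≈ −3, so the box is home. The top of the nose is hidden here, but picture w5 showed it whole, so I'll measure it there.

```bash
python3 - <<'E'
from h import *
movep(W(-.11,0,.20),rot(.35));sleep(.3)
s=get_state();f=grab_frame("wrist");T=np.eye(4);T[:3,:3]=Rn.from_rotvec(s["eef_rot"]).as_matrix();T[:3,3]=s["position"];f["cam_to_world"]=T@np.array(f["T_tool_cam"])
for n,q in(("up",W(-.005,0,.009)),("flush",W(-.005,0,.004)),("rampfoot",W(-.02,0,.004)),("foot -3",W(-.003,0,.004)),("foot corner +y",W(-.003,.0425,.004))):print(n,proj(f,q).round(1))
i=f["img"].astype(int)
for r in range(180,206):print(r,i[r,315:324].mean(0).round(),i[r,298:306].mean(0).round())
E
```

```text
up [318.4 198.8]
flush [318.4 196.4]
rampfoot [318.4 186.5]
foot -3 [318.5 197.7]
foot corner +y [352.7 197.7]
180 [144. 142. 147.] [201. 204. 204.]
181 [142. 141. 147.] [201. 204. 205.]
182 [143. 142. 146.] [202. 205. 205.]
183 [142. 141. 145.] [201. 204. 205.]
184 [147. 139. 140.] [202. 205. 205.]
185 [161. 134. 121.] [201. 205. 204.]
186 [181. 123.  90.] [201. 204. 204.]
187 [194. 118.  61.] [202. 205. 205.]
188 [197. 115.  49.] [201. 205. 204.]
189 [197. 115.  48.] [200. 205. 204.]
190 [197. 114.  48.] [189. 191. 191.]
191 [191. 111.  45.] [159. 162. 161.]
192 [176. 101.  41.] [128. 129. 129.]
193 [156.  87.  36.] [111. 113. 112.]
194 [138.  73.  29.] [109. 110. 110.]
195 [122.  66.  32.] [105. 107. 107.]
196 [92. 54. 38.] [90. 94. 96.]
197 [57. 47. 50.] [64. 72. 78.]
198 [34. 44. 56.] [39. 52. 64.]
199 [25. 42. 57.] [27. 44. 58.]
200 [27. 45. 58.] [26. 44. 58.]
201 [27. 44. 58.] [26. 43. 57.]
202 [27. 44. 57.] [24. 43. 57.]
203 [25. 43. 57.] [25. 43. 57.]
204 [28. 45. 58.] [27. 44. 58.]
205 [27. 44. 58.] [26. 44. 58.]
```

In this picture the nose ends at row 196.6, between flush (196.4) and up (198.8), so the result is unclear. I'll open the fingers to clear the view and look from close behind.

```bash
python3 - <<'E'
from h import *
let_go()
movep(W(-.125,0,.115),rot(.35));sleep(.4);st()
s=get_state();f=grab_frame("wrist");T=np.eye(4);T[:3,:3]=Rn.from_rotvec(s["eef_rot"]).as_matrix();T[:3,3]=s["position"];f["cam_to_world"]=T@np.array(f["T_tool_cam"])
p=proj(f,W(-.01,0,.006)).astype(int);y,x=np.clip(p[1]-30,0,340),np.clip(p[0]-40,0,560);k=lambda q:((proj(f,q)-[x,y])*10).round()
for n,q in(("up",W(-.005,.008,.009)),("flush",W(-.005,.008,.004)),("rampfoot",W(-.02,.008,.004)),("foot -3",W(-.003,0.0425,.004))):print(n,k(q))
cv2.imwrite("pics/w8.png",cv2.resize(cv2.cvtColor(f["img"],4)[y:y+60,x:x+80],(800,600),interpolation=cv2.INTER_CUBIC))
E
```

```text
21.64 [-125.2    0.6  116.1] [-0.2 -0.2 -0.3]
up [485. 358.]
flush [484. 322.]
rampfoot [486. 222.]
foot -3 [810. 334.]
```

View pics/w8.png

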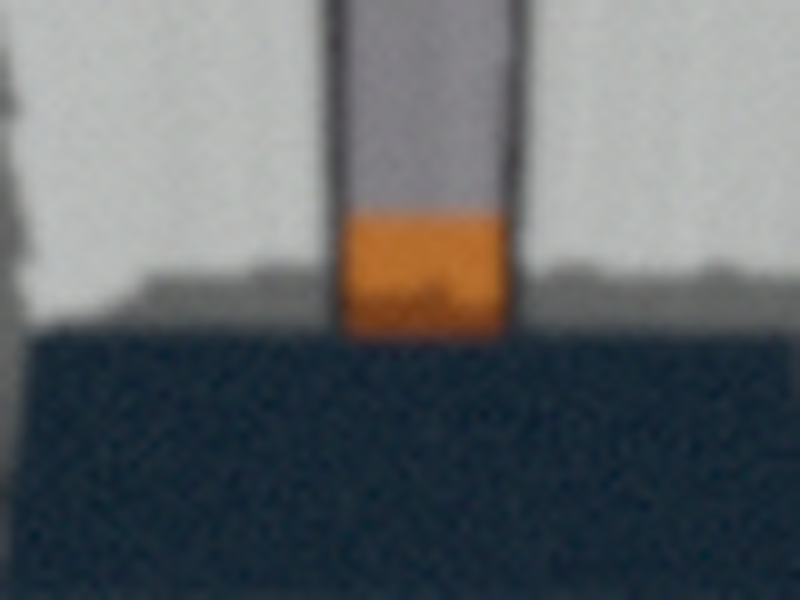

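The orange nose now sticks up past the plate/box line: orange ends at row ~337, and the foot line is at ~328. If it were flush it would end at ~313, with a dark gap behind the box. So the catch is up behind the rear end, the box is square and home, and the hand is clear. I'm handing it in.

```bash
python3 - <<'E'
from h import *
move_l(W(-.17,0,.18));sleep(.3);st();print(sign_off())
E
```

```text
22.67 [-169.4   -0.3  179.4] [1.  0.  0.8]
the job is handed in; nothing more can be done
None
```

I tipped the box onto its base and pushed it home against the stop with its lid shut; the catch looks up behind it in the last close view, though I could not measure its full height. The hand was clear and the job was handed in at 22.7 s, with no verdict returned.

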